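Bolt the reagent chest shut

ROBOT

A 6-joint arm with a two-finger parallel gripper is mounted at the origin on the work surface. World frame = base frame: x ahead of the robot, y to its left, z up, the work surface at z = 0. Lengths are in m, angles in degrees, forces in N, time in s.
With the tool pointing down it reaches from about 0.4 to 0.825 m from the base axis. Payload 7 kg.
Tool frame: the origin (TCP) lies midway between the tips of the shut fingers; the grasp point (between the pads) lies ctrl.tcp_to_grasp behind it (ctrl.tcp_to_grasp is the distance from the TCP to the grasp point, in m); z points along the fingers, y is the line along which they close (so a half turn about z gives the same grasp; the last joint's range is limited). The gripper opens to 88 mm and grips with 3 to 60 N. Pads are 19 mm wide; open, the fingers measure 130 mm over their backs; the gripper's body (78 mm by 193 mm) begins 47 mm behind the grasp point.
Start: joints at [-54.654, 20.546, 0.682, 0, -70.136, -16.507], TCP at [0.218, -0.639, 0.227] pointing down, gripper open.
Joint ranges: [-176.03, 176.03], [-82.01, 121.73], [-58.28, 71.71], [-173.87, 95.51], [-174.79, -0.11], [-173.66, 173.66]. Speed limits (degrees/s): [136.94, 136.94, 172.46, 180, 180, 180].

INTERFACE

Orientations are given as [roll, pitch, yaw] about the fixed x, y, z axes, in that order (R = Rz(yaw) Ry(pitch) Rx(roll)).
In Python, from plant import ctrl, imaging, close_job gives the robot as it stands.
- The arm moves only by the shell command python3 -m crank 'ROWS'. ROWS is JSON, a list of rows, each a list of 3 entries, a list of its own where there are three numbers: the shift along the world's x, y, z in m, then the turn, a rotation vector about the world's x, y, z in degrees, then the opening, from -1 (shut) to 1 (fully open), so that 0 is half open. A call has 1 to 12 rows; each row shifts and turns the commanded pose from where the row before left it; what a row does not reach is not made up. A row lasts 1/10 s, in which the tool goes at most 50 mm and 8.59 degrees, less where a joint would pass 70% of its speed; a pose out of reach is approached as far as the arm can. A call is refused whole if a number of a shift passes 0.05 or a number of a turn 8.59, either way. A call with a gripper value outside its range is refused whole. The fingers move at their own pace and stop on an object; the grip force is fixed at half the most. Time passes only in rows, so rows that do not move let the fingers close. It gives the time, the measured TCP pose, the force, the opening and the grip force at its end, in the units of the state.
- ctrl.get_obs(): the state, without advancing time (a new reading comes with each control period).
- imaging.snapshot(name): name is "scene" or "top" or "wrist"; returns (picture, depth): 480x640x3 uint8, blue, green, red; 480x640 float32, m along the optical axis (not along the pixel's ray), 0 where there is no reading.
- imaging.camera_model(name): a dict with "mtx" (3x3 intrinsics, pixels), "R" (3x3) and "t" (3): a world point X has camera coordinates R X + t. Camera axes: x right, y down, z forward; pixel columns grow to the right and rows downward; lengths in m; the calibration is good to about 2 mm. The wrist camera is an equidistant fisheye: a pixel r from the principal point sees the ray r / f radians off the axis. A picture is of the moment at which its call begins: read the wrist's pose just before it. camera_model takes no time and is no camera call; for the wrist camera it gives the pose at the moment of the call.
- close_job(): hands the job in; it is judged then, once.
The state is a dict: "clock": time; "joint_pos": joint angles; "qvel": joint speeds; "tau": joint torques, N m; "tool_pos": TCP position; "orientation": TCP orientation; "force": force on the tool from outside, world axes, zero at the start; "moment": the same for the moment, N m; "opening": finger opening in m; "gripper_force": force on a finger pad.
Only numpy, scipy, OpenCV 4.12 (cv2) and the standard library are available. Lean on these libraries where they do the work, as an engineer would, in place of code of your own. Each camera call takes 0.05 s, during which the arm holds its last target. There are 200 camera calls.

TASK

Bolt the blue reagent chest on the lab bench shut: with one fingertip press the red spring catch down and keep it down for the whole stroke while the other finger pushes the yellow tab, so that the steel bolt slides fully home through the brass keeper. Then let go so that the catch springs back up and locks the bolt. Only push, gently and without forcing anything; grip nothing, and leave the padlock, the jar and the other things where they are.

Things in the scene. Friction and masses are not known exactly. Their poses are not given: they have to be found in the camera images.
- chest: Blue steel reagent chest, 240 (its x) x 280 (its y) x 90 mm high, fixed, its white lid shut. Origin: centre of its underside. Its +y is the way the bolt slides home. In its axes the bolt's bar runs along y at x = +20 mm and the red catch pad lies at x = -40 mm. Two dark staples over the bar, 12 mm long, at y = -112 and +35 mm, rise 27 mm above the lid; between them only tab and pad exceed 20 mm
- keeper (a point): Middle of the mouth of the brass keeper on the chest's rim into which the bolt slides: chest x = +20, y = +75 mm, 14 mm above the lid. The keeper is 22 mm long and rises 27 mm above the lid. Axes as the chest's
- bolt_tab (a point): Centre of the top edge of the bolt's upright yellow tab, 146 mm above the bench. The tab is 26 mm wide (chest x), 8 mm thick (chest y), 37 mm tall, on the bar whose top is 20 mm above the lid; push the face that looks to the chest's -y. At bolt value 0 it is at chest x = +20, y = -40 mm; it moves with the bolt. Axes as the chest's
- catch_pad (a point): Centre of the flat top of the red catch pad, 22 mm (chest x) by 110 mm (chest y). Up, it is 130 mm above the bench, at chest x = -40, y = -40 mm, its centre line 60 mm from the tab's. It goes straight down, parallel, when pressed anywhere along it, and a fingertip may slide along it while holding it down. Axes as the chest's
- bolt (a joint): Travel of the bolt, m: 0 to 0.003 at the start (drawn back), 0.040 fully home against its stop. It slides with about 2 N of friction and stays where it is left. While the catch is up, a dog between the bolt's side teeth stops it after at most 4 mm
- catch (a joint): How far the red catch is pressed, m: 0 up, 0.010 down at its stop. Its spring pushes back with 3 N at the top, 8 N fully down. Pressed more than about 5 mm it frees the bolt; 7 to 9 mm is a good depth. Let go on the way it rises between the next teeth and stops the bolt; at the end of the stroke it springs up fully and locks the bolt
- padlock: Brass padlock with steel shackle lying loose on the lid beyond the bolt (chest x about +80 mm), 45 x 40 x 18 mm body, shackle 28 mm more. Origin under its body's centre. Bystander
- jar: Small specimen jar standing loose on the lid beyond the bolt, 36 mm wide, 48 mm high. Origin at the centre of its underside. Bystander
- bottle: Amber reagent bottle standing on the bench, 68 mm wide, 160 mm high. Origin at the centre of its underside. Bystander
- washbottle: White bottle with red cap standing on the bench, 64 mm wide, 150 mm high. Origin at the centre of its underside. Bystander
- beaker: Glass beaker standing on the bench, 72 mm wide, 100 mm high. Origin at the centre of its underside. Bystander
- marker: Green marker pen lying on the bench, 130 x 16 x 14 mm. Origin under its centre. Bystander

How it is judged:
By the outcome, as a careful person would: the job done as asked, in the order asked, and still so for the second after the job is handed in, with the robot touching nothing.
It also fails if it takes over 32 s, if anything falls off the work surface, if the arm or the gripper's body presses on something with over 40 N, if the wrist force passes 120 N, or if a joint passes its speed limit or range.

## Working session

There is one attempt and no reset: what is moved stays moved. The work goes in short steps, Python scripts to look and compute and a shell command to move; the robot and the scene stay as the last step left them, time stands still between calls to the robot, and variables do not carry over. Pictures are saved under pics/ and viewed, at most 10 in all, crops included, and the job is handed in when it is done.

```bash
ls; mkdir -p pics; python3 - <<'E'
from plant import ctrl, imaging
import cv2,numpy as np
for n in ("scene","top"):
    im,d=imaging.snapshot(n); cv2.imwrite(f"pics/{n}0.png",im); np.savez(f"{n}0.npz",im=im,d=d,**imaging.camera_model(n))
print(ctrl.get_obs(),ctrl.tcp_to_grasp)
E
```

```text
pics
{'clock': 0.1, 'joint_pos': array([-5.46526285e+01,  2.05885443e+01,  6.39023655e-01, -1.71847713e-02,
       -7.01357098e+01, -1.65082501e+01]), 'qvel': array([ 0.0084069 , -0.16609216,  0.15693882,  0.11691634, -0.05019825,
       -0.03153501]), 'tau': array([-4.00059638e-03, -5.84163845e+01,  2.93751705e+01,  7.01570928e+00,
        1.01038237e-02, -5.39826624e-05]), 'tool_pos': array([ 0.21781173, -0.63843217,  0.22570442]), 'orientation': array([ 1.79913692e+02, -8.73102567e-03, -1.61166723e+02]), 'force': array([0.43818474, 0.21209222, 0.83196162]), 'moment': array([ 0.00284066,  0.01787957, -0.05549838]), 'gripper_force': 0.0, 'opening': 0.08754041374721523} 0.0188
```

View pics/top0.png

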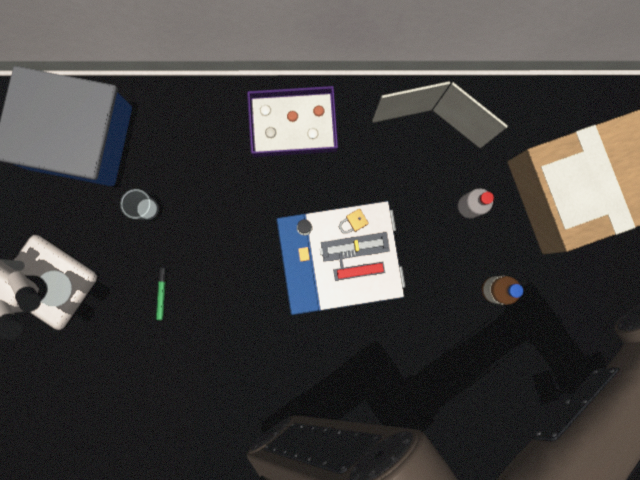

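View pics/scene0.png

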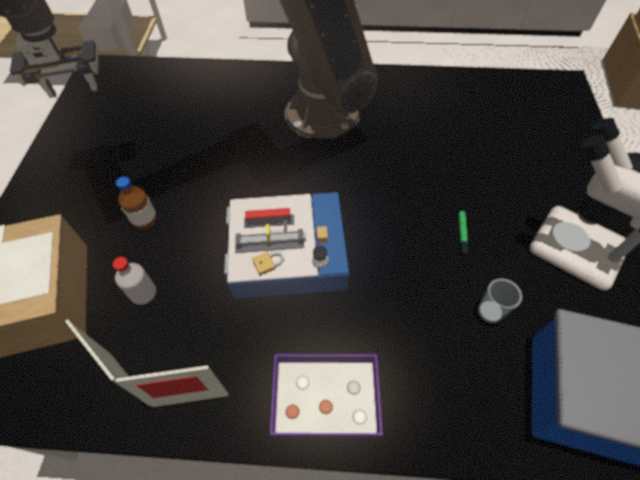

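```bash
python3 - <<'E'
import numpy as np,cv2
f=np.load("top0.npz"); im,d=f["im"],f["d"]
c=cv2.resize(im[195:320,270:412],None,fx=5,fy=4.8,interpolation=cv2.INTER_CUBIC)
c=cv2.resize(im[195:315,270:410],None,fx=5,fy=5,interpolation=cv2.INTER_CUBIC); cv2.imwrite("pics/crop.png",c)
v,u=np.mgrid[:480,:640]
P=np.linalg.inv(f["mtx"])@np.stack([u*d,v*d,d]).reshape(3,-1)
W=(f["R"].T@(P-f["t"][:,None])).T.reshape(480,640,3); np.save("W.npy",W)
hsv=cv2.cvtColor(im,cv2.COLOR_BGR2HSV); sub=np.zeros((480,640),bool); sub[200:315,278:405]=1
h,s,val=[hsv[...,i].astype(int) for i in range(3)]
red=sub&((h<8)|(h>172))&(s>140)&(val>80)
r=cv2.minAreaRect(W[red][:,:2].astype(np.float32)*1000); print("red",red.sum(),W[red].mean(0),np.median(W[red][:,2]),r)
yel=sub&(h>22)&(h<35)&(s>150)&(val>90); print("yel",[(a,b) for b,a in np.argwhere(yel)][:40]); print(W[yel].mean(0))
# chest top
top=sub&(abs(W[...,2]-.09)<.012); q=W[top][:,:2].astype(np.float32)*1000
print("lid",cv2.minAreaRect(q),np.median(W[top][:,2]))
E
```

```text
red 386 [ 0.50605272 -0.09783086  0.12989856] 0.12993433221974945 ((506.0258483886719, -98.02024841308594), (20.210033416748047, 107.7130355834961), 8.675576210021973)
yel []
[nan nan nan]
lid ((541.2867431640625, -56.04450988769531), (240.00140380859375, 286.082763671875), 8.495454788208008) 0.09062289242626037<stdin>:12: RuntimeWarning: Mean of empty slice.
  ret = um.true_divide(
```

View pics/crop.png

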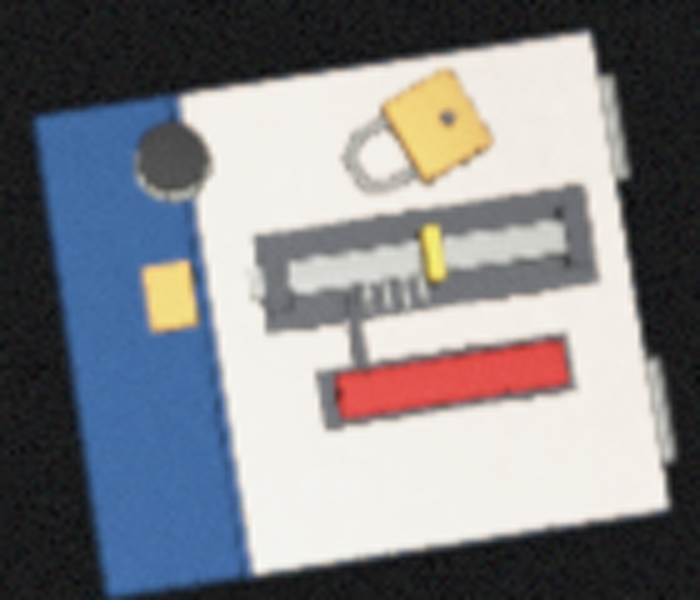

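The crop shows the tab at about (432,253), the pad centre at (452,377) and the keeper at (170,295), which is full-frame (356,246), (360,270) and (304,254). The pad height reads 130 mm as given. Chest yaw is about 8.6° and its centre about (0.540, -0.0525). I'm moving above it with tool yaw -81.4°.

```bash
python3 -m crank '[[[0.02,0.033,0],[0,0,6.65],-0.11],[[0.02,0.033,0],[0,0,6.65],-0.11],[[0.02,0.033,0],[0,0,6.65],-0.11],[[0.02,0.033,0],[0,0,6.65],-0.11],[[0.02,0.033,0],[0,0,6.65],-0.11],[[0.02,0.033,0],[0,0,6.65],-0.11],[[0.02,0.033,0],[0,0,6.65],-0.11],[[0.02,0.033,0],[0,0,6.65],-0.11],[[0.02,0.033,0],[0,0,6.65],-0.11],[[0.02,0.033,0],[0,0,6.65],-0.11],[[0.02,0.033,0],[0,0,6.65],-0.11],[[0.02,0.033,0],[0,0,6.65],-0.11]]' | tail -c 600
python3 -m crank '[[[0.02,0.03,0],[0,0,0],-0.11],[[0.02,0.03,0],[0,0,0],-0.11],[[0.02,0.03,0],[0,0,0],-0.11],[[0.02,0.03,0],[0,0,0],-0.11],[[0,0,0],[0,0,0],-0.11],[[0,0,0],[0,0,0],-0.11]]' | tail -c 600
python3 - <<'E'
from plant import ctrl, imaging
import cv2,numpy as np
o=ctrl.get_obs(); m=imaging.camera_model("wrist")
im,d=imaging.snapshot("wrist"); cv2.imwrite("pics/w1.png",im); np.savez("w1.npz",im=im,d=d,**m)
print(o,m)
C=np.array([.54,-.0525]);a=np.radians(8.6);R=np.array([[np.cos(a),-np.sin(a)],[np.sin(a),np.cos(a)]])
W=np.load("W.npy")
for n,(u,v) in dict(tab=(356,245),tab2=(357,248),tab3=(356,242),keeper=(304,254),jar=(304,227)).items(): print(n,W[v,u],R.T@(W[v,u,:2]-C))
E
```

```text
clock: 1.3
tool_pos: [0.4583, -0.2412, 0.2265]
orientation: [180.0, 0.0, -81.1]
force: [0.8, -0.3, -0.1]
opening: 0.0389
gripper_force: 0.0
clock: 1.9
tool_pos: [0.5379, -0.1221, 0.226]
orientation: [179.9, 0.0, -81.3]
force: [-0.9, -0.5, -0.1]
opening: 0.0387
gripper_force: 0.0
{'clock': 1.9, 'joint_pos': array([ 7.55200392e+00,  9.01888803e+00, -1.50307515e+01, -1.19036277e-02,
       -6.60222265e+01,  1.18245090e+00]), 'qvel': array([-1.60218596, -0.81828802, -0.50651294,  0.19608568, -0.04299113,
        0.29433156]), 'tau': array([  0.94901137, -40.90817571,  28.95774186,   6.82550758,
         0.1126736 ,  -0.09878419]), 'tool_pos': array([ 0.5378847 , -0.12209525,  0.2259552 ]), 'orientation': array([ 1.79928373e+02,  1.23510420e-02, -8.12703971e+01]), 'force': array([-0.8972886 , -0.49387837, -0.12619114]), 'moment': array([ 0.00700547,  0.17505551, -0.00911247]), 'gripper_force': 0.0, 'opening': 0.03871519263434806} {'mtx': array([[371.64829954,   0.        , 316.12948357],
       [  0.        , 371.64829954, 240.07815138],
       [  0.        ,   0.        ,   1.        ]]), 'R': array([[-9.88317717e-01, -1.52406467e-01,  5.99574840e-04],
       [-1.45416035e-01,  9.44149795e-01,  2.95694676e-01],
       [-4.56318692e-02,  2.92153099e-01, -9.55282314e-01]]), 't': array([0.51312863, 0.15709724, 0.45070851])}
tab [ 0.56512869 -0.08770438  0.14877872] [ 0.01958185 -0.03856618]
tab2 [ 0.55810949 -0.08999549  0.14838445] [ 0.01229897 -0.03978192]
tab3 [ 0.57231495 -0.08796637  0.14650343] [ 0.02664814 -0.03989982]
keeper [0.54655988 0.03450835 0.11201582] [0.01949695 0.08504913]
jar [0.6090545  0.03379625 0.1388352 ] [0.08118242 0.07499988]
```

View pics/w1.png

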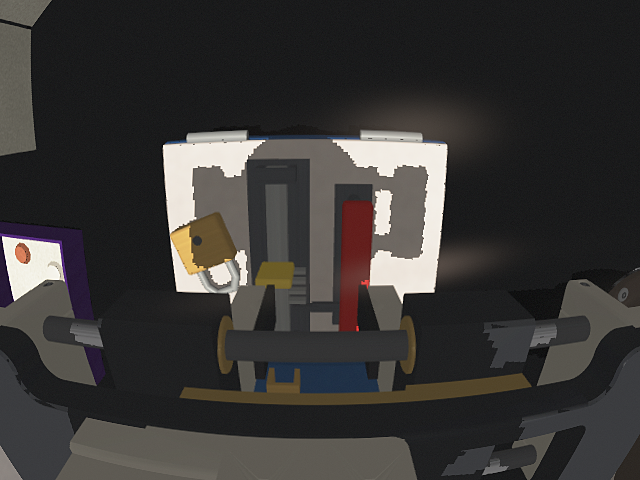

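The wrist view has the tab at (275,270), the pad at (357,260) and the fingertips at about (262,310) and (367,315). The tab and keeper agree with the chest pose. One check of fingertip geometry comes next.

```bash
python3 - <<'E'
import numpy as np
f=np.load("w1.npz"); d=f["d"]; K=f["mtx"]
v,u=np.mgrid[:480,:640].astype(float)
x=(u-K[0,2])/K[0,0]; y=(v-K[1,2])/K[1,1]; r=np.hypot(x,y)+1e-9
P=np.stack([d*np.tan(r)*x/r,d*np.tan(r)*y/r,d],-1)
W=(P-f["t"])@f["R"]
T=np.array([.5379,-.1221]);a=np.radians(8.73)
Rm=np.array([[np.cos(a),-np.sin(a)],[np.sin(a),np.cos(a)]])
L=(W[...,:2]-T)@Rm
ok=(d>0)&(r<1.3)
for lo in np.arange(.218,.27,.006):
    for sg in(-1,1):
        m=ok&(W[...,2]>lo)&(W[...,2]<lo+.006)&(sg*L[...,0]>0)&(abs(L[...,0])<.07)&(abs(L[...,1])<.05)
        if m.sum()>5: print(round(lo,3),sg,m.sum(),np.percentile(L[m],[2,98],axis=0).round(4).tolist())
C=np.array([.54,-.0525]);
for n,(uu,vv) in dict(tab=(275,267),padtop=(357,204)).items():
    w=W[vv,uu]; print(n,w,(w[:2]-C)@Rm)
E
```

```text
0.224 -1 84 [[-0.0327, -0.0115], [-0.0192, 0.0081]]
0.224 1 92 [[0.0196, -0.0115], [0.0323, 0.0083]]
0.23 -1 254 [[-0.0345, -0.0123], [-0.0192, 0.0071]]
0.23 1 247 [[0.0198, -0.0123], [0.035, 0.0078]]
0.236 -1 277 [[-0.0348, -0.0122], [-0.0191, 0.0056]]
0.236 1 273 [[0.0197, -0.0121], [0.0351, 0.0064]]
0.242 -1 340 [[-0.0345, -0.0122], [-0.0191, 0.0018]]
0.242 1 347 [[0.0198, -0.0121], [0.0349, 0.0018]]
0.248 -1 267 [[-0.0347, -0.0124], [-0.0191, -0.0017]]
0.248 1 257 [[0.0197, -0.0123], [0.0348, -0.0019]]
0.254 -1 286 [[-0.0326, -0.0122], [-0.019, -0.0055]]
0.254 1 280 [[0.0197, -0.0123], [0.0333, -0.0054]]
0.26 -1 275 [[-0.0312, -0.0122], [-0.0191, 0.0066]]
0.26 1 281 [[0.0197, -0.0122], [0.032, 0.0068]]
0.266 -1 276 [[-0.0297, -0.0122], [-0.019, 0.0089]]
0.266 1 272 [[0.0197, -0.0123], [0.0305, 0.0094]]
tab [ 0.56555462 -0.09634277  0.12322657] [ 0.01860418 -0.04721347]
padtop [ 0.51405428 -0.154408    0.1288935 ] [-0.04111256 -0.09678935]
```

Tips are about 15 mm thick, with centres ±27 mm. I'll open to about 45 mm for ±30 mm and descend to just above the pad.

```bash
python3 -m crank '[[[0.002,0,-0.01],[0,0,0],0.02],[[0,0,-0.02],[0,0,0],0.02],[[0,0,-0.02],[0,0,0],0.02],[[0,0,-0.02],[0,0,0],0.02],[[0,0,-0.01],[0,0,0],0.02],[[0,0,-0.005],[0,0,0],0.02],[[0,0,0],[0,0,0],0.02],[[0,0,0],[0,0,0],0.02]]'
python3 - <<'E'
from plant import imaging
import cv2
im,d=imaging.snapshot("wrist"); cv2.imwrite("pics/w2.png",im)
E
```

```text
clock: 2.75
tool_pos: [0.5404, -0.1231, 0.1423]
orientation: [-179.9, -0.0, -81.4]
force: [-0.0, 0.4, 1.0]
opening: 0.0446
gripper_force: 0.0
```

View pics/w2.png

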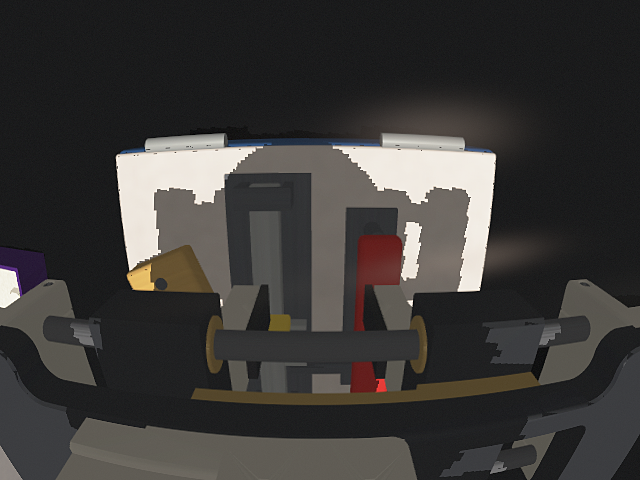

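The left finger (about 258,340) is on the bar line behind the yellow tab (280,322). The right finger (about 385,330) is over the red pad. Now pressing.

```bash
python3 -m crank '[[[0,0,-0.006],[0,0,0],0.02],[[0,0,-0.006],[0,0,0],0.02],[[0,0,-0.003],[0,0,0],0.02],[[0,0,-0.003],[0,0,0],0.02],[[0,0,-0.002],[0,0,0],0.02],[[0,0,0],[0,0,0],0.02],[[0,0,0],[0,0,0],0.02]]'
```

```text
clock: 3.5
tool_pos: [0.5403, -0.1228, 0.1221]
orientation: [-180.0, -0.0, -81.3]
force: [-0.5, 2.3, 6.2]
opening: 0.0445
gripper_force: 3.2
```

Force is about 6 N, so the catch is about 8 mm down. Pushing along chest +y.

```bash
python3 -m crank '[[[-0.0006,0.004,0],[0,0,0],0.02],[[-0.0006,0.004,0],[0,0,0],0.02],[[-0.0006,0.004,0],[0,0,0],0.02],[[-0.0006,0.004,0],[0,0,0],0.02],[[-0.0006,0.004,0],[0,0,0],0.02],[[0,0,0],[0,0,0],0.02]]'
python3 -m crank '[[[-0.0006,0.004,0],[0,0,0],0.02],[[-0.0006,0.004,0],[0,0,0],0.02],[[-0.0006,0.004,0],[0,0,0],0.02],[[-0.0006,0.004,0],[0,0,0],0.02],[[-0.0006,0.004,0],[0,0,0],0.02],[[0,0,0],[0,0,0],0.02]]'
```

```text
clock: 4.1
tool_pos: [0.5378, -0.1034, 0.1225]
orientation: [-179.9, -0.1, -81.3]
force: [1.1, -3.1, 6.0]
opening: 0.0449
gripper_force: 3.3
clock: 4.7
tool_pos: [0.5348, -0.0834, 0.1225]
orientation: [-179.9, -0.1, -81.3]
force: [0.5, -3.5, 6.7]
opening: 0.0447
gripper_force: 3.4
```

```bash
python3 -m crank '[[[-0.0006,0.004,0],[0,0,0],0.02],[[-0.0006,0.004,0],[0,0,0],0.02],[[-0.0006,0.004,0],[0,0,0],0.02],[[0,0,0],[0,0,0],0.02]]'
python3 -m crank '[[[-0.0003,0.002,0],[0,0,0],0.02],[[0,0.001,0],[0,0,0],0.02],[[0,0,0],[0,0,0],0.02]]'
python3 - <<'E'
from plant import imaging
import cv2,numpy as np
a,_=imaging.snapshot("top"); b,_=imaging.snapshot("scene")
cv2.imwrite("pics/both1.png",np.hstack([cv2.resize(a[195:315,270:410],(466,400),interpolation=3),cv2.resize(b[180:300,220:320],(333,400),interpolation=3)]))
E
```

```text
clock: 5.1
tool_pos: [0.533, -0.0716, 0.1225]
orientation: [-179.9, -0.1, -81.3]
force: [1.1, -6.1, 6.7]
opening: 0.0445
gripper_force: 5.3
clock: 5.4
tool_pos: [0.5329, -0.0713, 0.1227]
orientation: [-180.0, -0.3, -81.4]
force: [5.1, -20.4, 3.5]
opening: 0.0449
gripper_force: 12.0
```

View pics/both1.png

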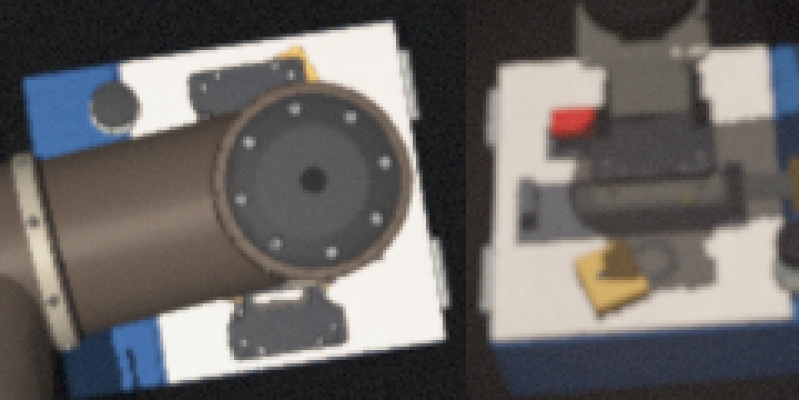

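The arm hides the bolt in both views, and a firm stop was met at chest y ≈ -17.5 for the tool. I'll ease the push with the catch still held and look through the wrist camera.

```bash
python3 -m crank '[[[0.0003,-0.0022,-0.0003],[0,0,0],0.02],[[0,0,0],[0,0,0],0.02]]'
python3 - <<'E'
from plant import imaging,ctrl
import cv2,numpy as np
f=imaging.camera_model("wrist"); im,d=imaging.snapshot("wrist"); np.savez("w3.npz",im=im,d=d,**f)
cv2.imwrite("pics/w3.png",cv2.resize(im[130:420,180:470],(600,600),interpolation=3))
K=f["mtx"]; v,u=np.mgrid[:480,:640].astype(float)
x=(u-K[0,2])/K[0,0]; y=(v-K[1,2])/K[1,1]; r=np.hypot(x,y)+1e-9
W=(np.stack([d*np.tan(r)*x/r,d*np.tan(r)*y/r,d],-1)-f["t"])@f["R"]
a=np.radians(8.6);Rm=np.array([[np.cos(a),-np.sin(a)],[np.sin(a),np.cos(a)]])
L=(W[...,:2]-[.54,-.0525])@Rm; np.save("L3.npy",np.dstack([L,W[...,2]]))
hsv=cv2.cvtColor(im,cv2.COLOR_BGR2HSV)
for n,m in dict(yel=(abs(hsv[...,0].astype(int)-27)<5)&(hsv[...,1]>130)&(W[...,2]>.115)&(abs(L[...,0]-.02)<.02)&(d>0),red=((hsv[...,0]<6)|(hsv[...,0]>174))&(hsv[...,1]>140)&(abs(L[...,0]+.04)<.03)&(d>0)).items():
    print(n,m.sum()); 
    if m.sum(): print(np.percentile(L[m],[1,50,99],axis=0).round(4).tolist(),np.percentile(W[m][:,2],[1,50,99]).round(4))
    top=m&(W[...,2]>.143)
    if top.sum(): print("tabtop",np.percentile(L[top],[1,50,99],axis=0).round(4).tolist())
E
```

```text
clock: 5.7
tool_pos: [0.533, -0.0715, 0.1223]
orientation: [-179.9, -0.1, -81.4]
force: [0.8, -8.0, 6.1]
opening: 0.0443
gripper_force: 7.6
yel 249
[[0.0055, -0.0079], [0.0093, -0.007], [0.0136, -0.0032]] [0.1154 0.1225 0.1295]
tabtop [[0.0, -0.0434], [0.0, -0.0434], [0.0, -0.0434]]
red 7223
[[-0.0517, -0.0968], [-0.0399, -0.0647], [-0.0307, -0.0083]] [0.1151 0.1215 0.1232]
```

View pics/w3.png

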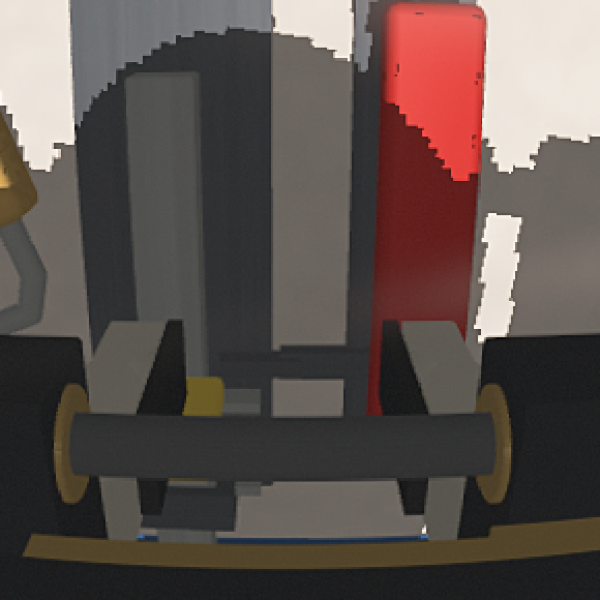

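The tab face has moved from chest y -47.2 to about -7.0 in the same wrist frame, with the pad end at -96.8 in both. That is about 40 mm, so the bolt is home. Raising straight up to let the catch lock, then leaving.

```bash
python3 -m crank '[[[0,0,-0.0],[0,0,0],0.02],[[0,0,0.003],[0,0,0],0.02],[[0,0,0.004],[0,0,0],0.02],[[0,0,0.004],[0,0,0],0.02],[[0,0,0.004],[0,0,0],0.02],[[0.0015,-0.01,0.004],[0,0,0],0.02],[[0,0,0.02],[0,0,0],0.02],[[0,0,0.03],[0,0,0],0.02],[[0,0,0.03],[0,0,0],0.02]]'
python3 -m crank '[[[-0.01,-0.04,0.01],[0,0,0],0.02],[[-0.01,-0.045,0],[0,0,0],0.02],[[-0.01,-0.045,0],[0,0,0],0.02],[[-0.01,-0.045,0],[0,0,0],0.02],[[-0.01,-0.045,0],[0,0,0],0.02],[[-0.01,-0.045,0],[0,0,0],0.02],[[0,0,0],[0,0,0],0.02],[[0,0,0],[0,0,0],0.02]]'
python3 - <<'E'
from plant import imaging
import cv2,numpy as np
a,d=imaging.snapshot("top"); f=imaging.camera_model("top")
cv2.imwrite("pics/end.png",cv2.resize(a[195:315,270:410],(700,600),interpolation=3))
v,u=np.mgrid[:480,:640]
W=((np.linalg.inv(f["mtx"])@np.stack([u*d,v*d,d]).reshape(3,-1)).T-f["t"])@f["R"]; W=W.reshape(480,640,3)
t=np.radians(8.6);L=(W[...,:2]-[.54,-.0525])@np.array([[np.cos(t),-np.sin(t)],[np.sin(t),np.cos(t)]])
m=(abs(L[...,0]+.04)<.008)&(abs(L[...,1]+.04)<.045); print("pad z",np.median(W[m][:,2]))
m=(abs(L[...,0]-.02)<.01)&(abs(L[...,1])<.07)&(W[...,2]>.135)&(W[...,2]<.16); print("tab",m.sum(),L[m].mean(0))
E
```

```text
clock: 6.65
tool_pos: [0.5334, -0.0804, 0.2209]
orientation: [179.9, 0.0, -81.4]
force: [1.3, -0.3, 0.4]
opening: 0.0445
gripper_force: 0.0
clock: 7.45
tool_pos: [0.4729, -0.3462, 0.2297]
orientation: [180.0, 0.0, -81.5]
force: [-0.3, 0.9, 0.4]
opening: 0.0448
gripper_force: 0.0
pad z 0.6374413486392374
tab 30 [ 0.01997522 -0.00052933]
```

View pics/end.png

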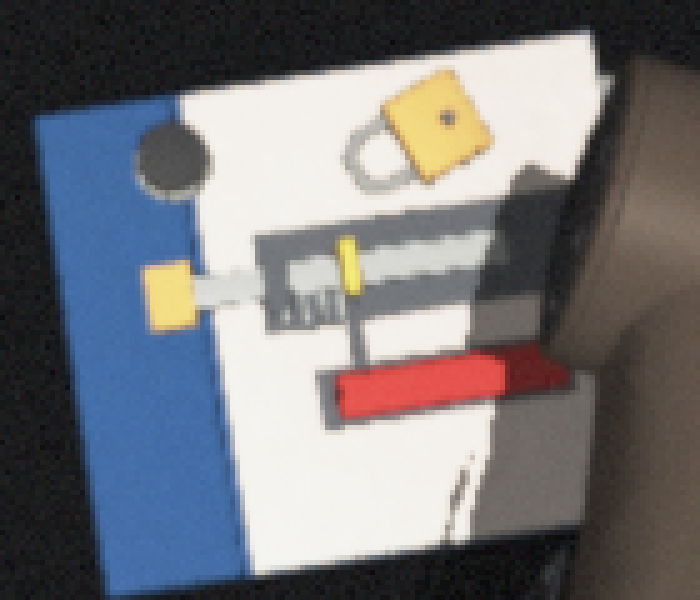

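The bolt (205,290) is in the keeper (170,295), the tab is at (348,265) (chest y ≈ 0), and the padlock and jar haven't moved. The pad-height mask caught the arm, so I'll check the visible pad and hand in if it is up.

```bash
python3 - <<'E'
from plant import imaging, close_job
import numpy as np
a,d=imaging.snapshot("top"); f=imaging.camera_model("top")
p=np.array([[u,v,1.]for v in range(271,274) for u in range(345,362)])
z=np.array([d[int(v),int(u)] for u,v,_ in p])
W=((np.linalg.inv(f["mtx"])@(p*z[:,None]).T).T-f["t"])@f["R"]
h=np.median(W[:,2]); print("pad z",h)
if h>.127: print(close_job())
E
```

```text
pad z 0.12988563983600535
the job is handed in; nothing more can be done
None
```

The bolt is fully home through the brass keeper (tab about 39.5 mm along by the last picture), the red catch has sprung back up to 130 mm and locks it, the padlock and jar are where they were, and the job is handed in.

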